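Close the bench sterilizer and tighten its lid screw to the click

ROBOT

A 6-joint arm with a two-finger parallel gripper is mounted at the origin on a cart in front of the work surface, level with it; the furniture and walls round the work are solid. World frame = base frame: x ahead of the robot, y to its left, z up, the work surface at z = 0. Lengths are in m, angles in rad, forces in N, time in s.
With the tool pointing down it reaches from about 0.25 to 0.725 m from the base axis. Payload 4 kg.
Tool frame: the origin (TCP) lies midway between the tips of the shut fingers; the grasp point (between the pads) lies 19 mm behind it; y points along the fingers, x is the direction in which the jaws open and shut, and the axes are right-handed (so a half turn about y gives the same grasp; the last joint's range is limited). The gripper opens to 85 mm and grips with 20 to 120 N. Pads are 22 mm wide; open, the fingers measure 114 mm over their backs; the gripper's body (76 mm by 85 mm) begins 54 mm behind the grasp point. The pads swing forward as they close: fully open they stand 13 mm farther back than shut.
Start: joints at [1.177, 0.241, 0.005, 1.335, 0, 1.571], TCP at [0.192, 0.462, 0.205] pointing down, gripper open.
Joint ranges: [-2.72, 2.72], [-1.05, 1.87], [-1.09, 1.28], [-1.99, 2.15], [-1.42, 1.44], [-3.14, 3.14]. Speed limits (rad/s): [2.79, 2.79, 3.14, 3.14, 3.14, 3.14].

INTERFACE

Orientations are given as a rotation vector (axis times angle).
In Python, from plant import status, snapshot, get_calibration, ticket, finder gives the robot as it stands.
- The arm moves only by the tool play_rows, never from a script. Its arguments are lists of equal length, an entry for each row: "jaw": the closure, from 0 (fully open) to 1 (shut); "linear": the shift along the tool's x, y, z in m, a list of three; "twist": the turn, a rotation vector about the tool's x, y, z in degrees, a list of three. A call has 1 to 20 rows; each row is the pose to reach, as a shift and turn from the pose commanded when the call began, along the tool's axes at that moment; what a row does not reach only later rows make up. A row lasts 1/10 s, in which the tool goes at most 50 mm and 8.59 degrees, less where a joint would pass 70% of its speed; a pose out of reach is approached as far as the arm can. A call with a gripper value outside its range is refused whole. The fingers move at their own pace and stop on an object; "grip_force" is the grip in N (left out, the last holds). Time passes only in rows, so rows that repeat a pose let the fingers close. It gives the time, the measured TCP pose, the force and the opening at its end, in the units of the state.
- status.sense(): the state, without advancing time (a new reading comes with each control period).
- snapshot(name): name is "scene" or "top" or "wrist"; returns the picture (400x640x3 uint8, red, green, blue); there is no depth.
- get_calibration(name): a dict with "K" (3x3 intrinsics, pixels), "pose" (4x4, takes a point from camera to world coordinates). Camera axes: x right, y up, looking along -z (the intrinsics and any distortion apply to the point x, -y, -z); pixel columns grow to the right and rows downward; lengths in m; the calibration is good to about 2 mm. The wrist camera is an equidistant fisheye: a pixel r from the principal point sees the ray r / f radians off the axis. A picture is of the moment at which its call begins: read the wrist's pose just before it. get_calibration takes no time and is no camera call; for the wrist camera it gives the pose at the moment of the call.
- ticket.job_done(): hands the job in, once; it reports no verdict.
Trained networks look in the newest picture that a camera, given by its name, has taken for a name from the list of things; names that differ only in an ending like _2 or _b are one class to them, and where a whole thing is asked for, a point or a joint stands for the part that bears it (a point fixed in the world has none). Each returns a list of dicts, best first, with "confidence" (0 to 1); they miss things now and then, are a little off and sometimes report something else, mostly with a low value. They report only what shows in the picture. A call takes as long as a camera call.
- finder.boxes_of(camera, query): "point" ([x, y, z] in m, in world coordinates, good to about 4 mm: the middle of the surface that is visible of it).
The state is a dict: "clock": time; "qpos": joint angles; "joint_velocities": joint speeds; "joint_efforts": joint torques, N m; "position": TCP position; "tool_rot": TCP orientation; "ft_force": force on the tool from outside, world axes, zero at the start; "wrist_torque": the same for the moment, N m; "opening": opening from 0.0 (shut) to 1.0 (fully open).
Only numpy, scipy, OpenCV 4.12 (cv2) and the standard library are available. Lean on these libraries where they do the work, as an engineer would, in place of code of your own. Each camera call takes 0.05 s, during which the arm holds its last target. There are 200 camera calls.

TASK

Close the small sterilizer: set its lid squarely into the mouth of the pot, swing the bridge bar over the lid until it stops in its catch, then turn the black T-handle clockwise until its torque limiter clicks over, and stop there: turning on after the click would overtighten the lid. Leave the gauze pack, the tape roll and the vial where they are.

Things in the scene. Friction and masses are not known exactly. Their poses are not given: they have to be found in the camera images.
- sterilizer: Fixed sterilizer: grey base 168 mm across, open steel pot, rim 120 mm above the trolley and 153 mm across, mouth 132 mm across. Origin: pot's axis at the trolley's surface; z up, x from the front post with the catch (x = -104 mm, top 205 mm high) to the rear post with the bridge's pivot (x = +104 mm). With the bridge's handle it is 261 mm high.
- lid_boss (a point): Middle of the upright black grip boss at the centre of the loose steel lid (about 450 g, lying on the trolley at first): a cylinder 34 mm in diameter, 34 mm high, its foot (top of the lid plate) 17 mm below the point. A valve and a gauge, 12 mm high, stand on the plate at x = +55 and -55 mm of the point's frame, so close the fingers along its y. Seated: on the pot's axis, 145 mm above the trolley.
- bridge (a joint): Angle of the bridge bar about its upright pivot on the rear post: 0 when closed over the pot, against the stop in the catch; grows as it opens towards the robot's right (counter-clockwise from above), 1.85 at most. Stays where it is left (drag about 0.12 N m).
- bridge_pivot (a point): Point on the bridge's upright pivot axis, at the height of bridge_knob (220 mm above the trolley); turns with the bridge: the bar points along its -x.
- bridge_knob (a point): Middle of the upright round black finger knob on the bridge bar, 14 mm in diameter, from 196 mm (top of the bar, which is 20 mm wide) to 238 mm above the trolley; 165 mm from the pivot axis, near the bar's free end. Closed, it is at x = -61 mm, y = 0 of the sterilizer's frame.
- t_handle (a point): Middle of the upright wing of the black T-handle over the bridge's screw, 104 mm from the pivot (on the pot's axis when closed). Wing: 68 mm long (point's x), 14 mm thick (y), 230 to 261 mm above the trolley, on a round hub 56 mm across. Clockwise from above tightens. Drag about 0.12 N m; once the pad bears on the lid the torque rises to about 0.29 N m, then the limiter in the hub clicks over.
- collar: Six-sided steel nut, 39 mm across corners, under the T-handle's hub. Turns with the T-handle (its x along the wing's) up to the click; then the T-handle alone breaks over, 0.12 rad past the nut to a stop, while the torque collapses from about 0.29 N m to nearly nothing, and stays over. Turned on beyond that it drives the nut again, without limit. Turn up to the click: about 0.6 to 1.6 rad.
- pad: Round black pressure pad, 24 mm across, at the foot of the bridge's screw; moves straight down a few mm per turn as the T-handle is tightened. Origin: centre of its underside. With the bridge closed it first hangs about 1 to 4 mm above the boss of the seated lid; the gap cannot be measured well enough to tell the click from it.
- lid: The same lid; origin: centre of the underside of its plug, z up. The plate is 156 mm across, 10 to 18 mm above the origin. The plug below it is 10 mm deep, 127 mm across, with a tapered foot, and enters the mouth of the pot with 2.5 mm play all round until the plate rests on the rim.
- gauze_pack: Bystander: flat gauze pack, 86 x 59 x 13 mm, origin at its underside.
- tape_roll: Bystander: roll of white tape lying flat, 69 mm across, 25 mm high, origin at its underside.
- vial: Bystander: vial with a dark cap, 29 mm across, 74 mm high, standing; origin at its underside.

How it is judged:
On the way, in this order (a step that is already met when the one before it is completed fails the run):
1. the lid sits in the mouth of the pot, let go (horizontal distance between lid and sterilizer below 0.006 m and z of lid in the frame of sterilizer below 0.1125 m and angle between lid's own z axis and vertical below 0.04 rad and contact force between the fingers and lid below 0.3 N), for 0.2 s.
2. the bridge is closed against its stop (value of joint bridge below 0.035 rad), for 0.2 s.
At the end, for the whole second after the job is handed in: The lid is seated in the pot (within 6 mm of its axis, within 2.5 mm of fully down, tilted less than 0.04 rad), the bridge is closed (within 0.035 rad of its stop), the T-handle has broken over (more than 0.05 rad against its nut) and the pad bears on the lid with more than 15 N (horizontal distance between lid and sterilizer below 0.006 m and z of lid in the frame of sterilizer below 0.1125 m and angle between lid's own z axis and vertical below 0.04 rad and value of joint bridge below 0.035 rad and angle between the x axis of t_handle and the x axis of collar, either way round above 0.05 rad and contact force between pad and lid above 15 N); the robot touches nothing.
It fails at once if the lid screw is overtightened: turned on after the click until the pad presses on the lid with more than 110 N (contact force between pad and lid above 110 N).
It fails at once if a bystander is pushed more than 30 mm or the vial is tipped over (distance of any of gauze_pack, tape_roll, vial from where it was at the start of the episode above 0.03 m or angle between vial's own z axis and vertical above 0.5 rad).
It also fails if it takes over 72 s, if anything falls off the work surface, if the arm or the gripper's body presses on something with over 40 N, if the wrist force passes 120 N, or if a joint passes its speed limit or range.

## Working session

There is one attempt and no reset: what is moved stays moved. The work goes in short steps, Python scripts to look and compute and a tool call to move; the robot and the scene stay as the last step left them, time stands still between calls to the robot, and variables do not carry over. Pictures are saved under pics/ and viewed, about 8 in all and at most 12, crops included, and the job is handed in when it is done.

Besides the shell and the picture viewer there is one more tool, called after "Emit:" as name(argument=value, ...) on one line, values as JSON. play_rows: Moves the arm, as the interface text tells. Its arguments: {"type":"object","properties":{"jaw":{"type":"array"},"linear":{"type":"array"},"twist":{"type":"array"},"grip_force":{"type":"number"}},"required":["jaw","linear","twist"]}

```bash
mkdir -p pics; ls
python3 - <<'E'
from plant import status, snapshot, get_calibration, ticket, finder
import cv2,numpy as np
s=status.sense(); print({k:np.round(v,3).tolist() for k,v in s.items()})
for c in ["scene","top"]:
    im=snapshot(c); cv2.imwrite(f"pics/{c}0.png",im[:,:,::-1])
    C=get_calibration(c); print(c,np.round(C["K"],1).tolist(),np.round(C["pose"],3).tolist(), [k for k in C])
    for q in ["sterilizer","lid_boss","lid","bridge_knob","t_handle","bridge_pivot","bridge","gauze_pack","tape_roll","vial","pad","collar"]:
        try: print(c,q,[(np.round(d["point"],3).tolist(),round(d["confidence"],2)) for d in finder.boxes_of(c,q)[:2]])
        except Exception as e: print(q,e)
E
```

```text
pics
{'clock': 0.0, 'qpos': [1.177, 0.241, 0.004, 1.335, -0.0, 1.571], 'joint_velocities': [-0.002, -0.001, 0.001, -0.001, -0.0, -0.001], 'joint_efforts': [0.0, -37.232, 25.241, 0.017, 0.0, -0.0], 'position': [0.192, 0.461, 0.204], 'tool_rot': [-1.371, -0.913, 0.916], 'ft_force': [-0.361, -0.17, 0.143], 'wrist_torque': [-0.011, -0.034, 0.0], 'opening': 1.003}
scene [[469.2, 0.0, 311.1], [0.0, 469.2, 197.3], [0.0, 0.0, 1.0]] [[0.897, 0.226, -0.381, 0.144], [-0.442, 0.5, -0.744, -0.692], [0.023, 0.836, 0.548, 0.74], [0.0, 0.0, 0.0, 1.0]] ['K', 'pose']
scene sterilizer [([0.594, -0.06, 0.097], 0.67)]
scene lid_boss [([0.463, 0.167, 0.021], 0.69)]
scene lid [([0.455, 0.164, 0.018], 0.89)]
scene bridge_knob [([0.673, -0.135, 0.202], 0.93)]
scene t_handle [([0.669, -0.125, 0.227], 0.68)]
scene bridge_pivot [([0.674, -0.136, 0.198], 0.66), ([0.462, 0.162, 0.015], 0.63)]
scene bridge [([0.67, -0.133, 0.201], 0.7), ([0.457, 0.165, 0.016], 0.64)]
scene gauze_pack [([0.672, -0.118, 0.173], 0.69), ([0.69, 0.17, 0.012], 0.66)]
scene tape_roll [([0.645, 0.247, 0.023], 0.8)]
scene vial [([0.397, 0.
[... 229 characters left out ...]
4], [0.0, 0.0, 0.0, 1.0]] ['K', 'pose']
top sterilizer [([0.609, -0.046, 0.096], 0.74)]
top lid_boss [([0.462, 0.178, 0.013], 0.86), ([0.678, -0.107, 0.209], 0.2)]
top lid [([0.464, 0.176, 0.018], 0.57)]
top bridge_knob [([0.679, -0.11, 0.21], 0.94), ([0.677, 0.156, 0.013], 0.27)]
top t_handle [([0.67, -0.107, 0.234], 0.59)]
top bridge_pivot [([0.676, -0.105, 0.212], 0.78), ([0.668, -0.108, 0.234], 0.39)]
top bridge [([0.672, -0.105, 0.212], 0.91), ([0.666, -0.108, 0.23], 0.34)]
top gauze_pack [([0.674, 0.155, 0.013], 0.7)]
top tape_roll [([0.646, 0.263, 0.023], 0.57), ([0.669, -0.108, 0.23], 0.47)]
top vial [([0.4, 0.281, 0.078], 0.63)]
top pad []
top collar [([0.667, -0.109, 0.229], 0.88)]
```

View pics/scene0.png

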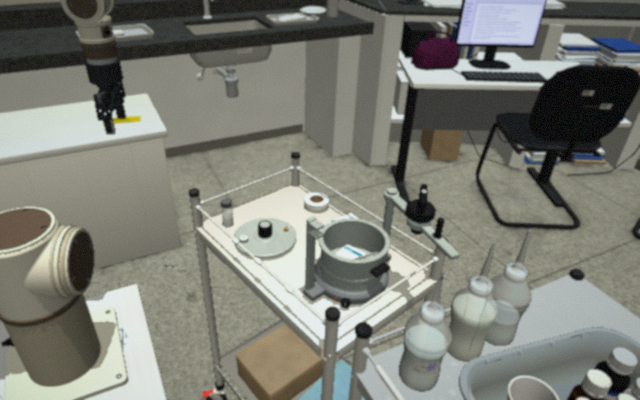

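View pics/top0.png

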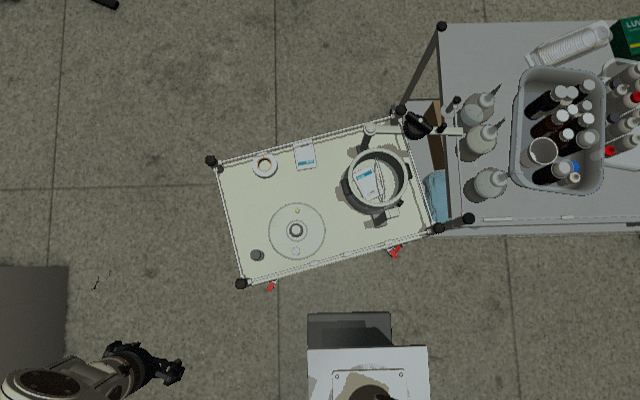

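Run:
```python
import cv2,numpy as np
t=cv2.imread("pics/top0.png");s=cv2.imread("pics/scene0.png")
a=cv2.resize(t[110:230,335:475],None,fx=5,fy=5,interpolation=cv2.INTER_CUBIC)
b=cv2.resize(s[175:310,220:460],None,fx=3.3,fy=3.3,interpolation=cv2.INTER_CUBIC)
cv2.imwrite("pics/c1.png",a);cv2.imwrite("pics/c2.png",b)
```

```text
(no output)
```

View pics/c1.png

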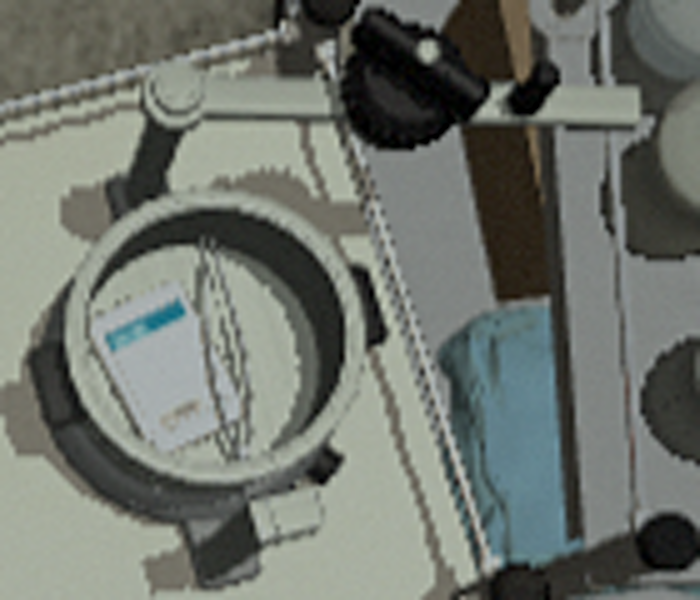

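View pics/c2.png

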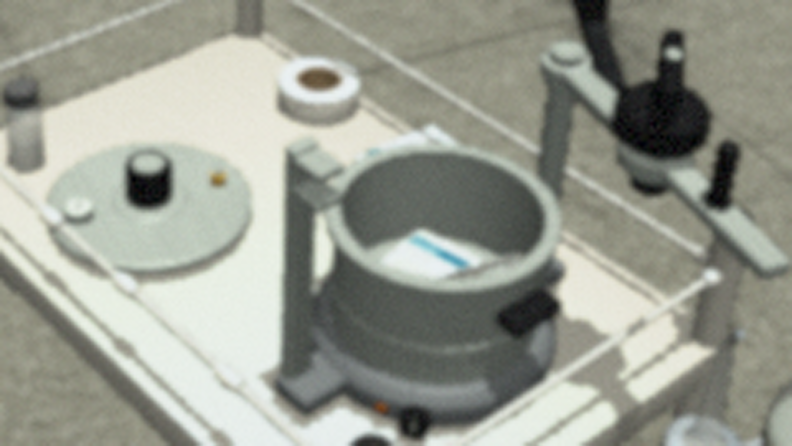

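```bash
cat > h.py <<'E'
from plant import status, snapshot, get_calibration, ticket, finder
import cv2,numpy as np
from scipy.spatial.transform import Rotation as R
def ray(c,u,v):
    C=get_calibration(c);K=np.array(C["K"]);P=np.array(C["pose"])
    x=(u-K[0,2])/K[0,0];y=(v-K[1,2])/K[1,1]
    return P[:3,3],P[:3,:3]@np.array([x,-y,-1])
def at(c,u,v,z):
    o,d=ray(c,u,v);return o+d*(z-o[2])/d[2]
def tri(a,b):
    o1,d1=ray("top",*a);o2,d2=ray("scene",*b)
    t=np.linalg.lstsq(np.c_[d1,-d2],o2-o1,rcond=None)[0]
    p,q=o1+d1*t[0],o2+d2*t[1];return (p+q)/2,np.linalg.norm(p-q)
def proj(c,p):
    C=get_calibration(c);K=np.array(C["K"]);P=np.array(C["pose"])
    q=P[:3,:3].T@(np.array(p)-P[:3,3]);q=q/-q[2]
    return np.array([K[0,0]*q[0]+K[0,2],-K[1,1]*q[1]+K[1,2]])
c1=lambda x,y:((x+.5)/5-.5+335,(y+.5)/5-.5+110)
c2=lambda x,y:((x+.5)/3.3-.5+220,(y+.5)/3.3-.5+175)
E
python3 - <<'E'
from h import *
np.set_printoptions(precision=4,suppress=True)
print("rim", tri(c1(215,338),c2(443,220)), at("top",*c1(215,338),.12), at("scene",*c2(443,220),.12))
print("pivot",tri(c1(177,93),c2(566,50)))
print("knobtop",tri(c1(547,72),c2(732,146)))
print("knobbase",tri(c1(526,102),c2(717,200)))
print("boss top",tri((295.5,230),c2(150,160)))
print("wing A top end near",tri(c1(372,22),c2(673,38)),at("top",*c1(372,22),.261),at("top",*c1(478,92),.261),at("top",*c1(425,50),.261))
print("bar end",at("top",*c1(640,105),.196),at("top",*c1(177,93),.2))
print("front post",at("top",*c1(225,580),.0),at("top",*c1(290,515),.205))
for n,uv in dict(ur=(400,110),ll=(241,284),lr=(468,218),ul=(211,160),lr2=(438,228)).items(): print(n,at("top",*uv,.1))
E
```

```text
rim (array([ 0.5857, -0.0339,  0.1146]), np.float64(0.0012832438335152639)) [ 0.5839 -0.0329  0.12  ] [ 0.5825 -0.0397  0.12  ]
pivot (array([ 0.6856, -0.0088,  0.204 ]), np.float64(0.0019974489992980534))
knobtop (array([ 0.6796, -0.1739,  0.2376]), np.float64(0.0015038733471079903))
knobbase (array([ 0.6772, -0.1743,  0.2007]), np.float64(0.0006021054147105419))
boss top (array([0.464 , 0.1792, 0.0567]), np.float64(0.003743006301823124))
wing A top end near (array([ 0.6987, -0.091 ,  0.2565]), np.float64(0.0018919010760351973)) [ 0.6962 -0.0895  0.261 ] [ 0.6624 -0.1347  0.261 ] [ 0.6825 -0.1124  0.261 ]
bar end [ 0.6755 -0.2298  0.196 ] [ 0.6859 -0.0089  0.2   ]
front post [ 0.4731 -0.0493  0.    ] [ 0.4823 -0.0507  0.205 ]
ur [ 0.7672 -0.1036  0.1   ]
ll [0.3285 0.3144 0.1   ]
lr [ 0.4765 -0.2598  0.1   ]
ul [0.6451 0.3917 0.1   ]
lr2 [ 0.4532 -0.1819  0.1   ]
```

```bash
cat >> h.py <<'E'
def Rd(yaw,tilt=0):
    # tool y down, tool x (jaw direction) at world yaw
    x=np.array([np.cos(yaw),np.sin(yaw),0]);y=np.array([0,0,-1.]);return np.c_[x,y,np.cross(x,y)]
def plan(pos,yaw,p0=None,R0=None):
    s=status.sense()
    if R0 is None: R0=R.from_rotvec(s["tool_rot"]).as_matrix()
    if p0 is None: p0=np.array(s["position"])
    best=None
    for k in (-1,0,1):
        Rt=Rd(yaw+k*np.pi) if k else Rd(yaw)
        tw=R.from_matrix(R0.T@Rt).as_rotvec(degrees=True)
        if best is None or np.linalg.norm(tw)<np.linalg.norm(best): best=tw
    l=R0.T@(np.array(pos)-p0)
    print("lin",np.round(l,4).tolist(),"twist",np.round(best,2).tolist(),"rows>=",round(max(np.linalg.norm(l)/.05,np.linalg.norm(best)/8.59),1))
E
python3 - <<'E'
from h import *
np.set_printoptions(precision=4,suppress=True)
s=status.sense();M=R.from_rotvec(s["tool_rot"]).as_matrix();print(M)
v=at("top",297,211,.028);g=at("top",296,251,.028);print(v,g)
a=np.arctan2(*(v-g)[[1,0]]);print("lid yaw",a)
C=get_calibration("wrist");print(C["K"],C["pose"])
plan([.463,.178,.12],a+np.pi/2)
plan([.463,.178,.12],a-np.pi/2)
E
```

```text
[[ 0.3837  0.     -0.9235]
 [ 0.9235 -0.      0.3837]
 [-0.     -1.     -0.    ]]
[0.5162 0.1762 0.028 ] [0.4087 0.181  0.028 ]
lid yaw -0.044458756512101814
[[309.7069   0.     322.8191]
 [  0.     309.7069 201.7603]
 [  0.       0.       1.    ]] [[ 0.3837 -0.8726 -0.3021  0.1143]
 [ 0.9234  0.3627  0.1252  0.493 ]
 [ 0.0003 -0.327   0.945   0.373 ]
 [ 0.      0.      0.      1.    ]]
lin [-0.158, 0.0847, -0.3593] twist [0.0, -20.01, -0.0] rows>= 8.0
lin [-0.158, 0.0847, -0.3593] twist [0.0, -20.01, -0.0] rows>= 8.0
```

Emit:
play_rows(jaw=[0, 0, 0, 0, 0, 0, 0, 0, 0, 0, 0, 0], linear=[[-0.158, 0.075, -0.359], [-0.158, 0.075, -0.359], [-0.158, 0.075, -0.359], [-0.158, 0.075, -0.359], [-0.158, 0.075, -0.359], [-0.158, 0.075, -0.359], [-0.158, 0.075, -0.359], [-0.158, 0.075, -0.359], [-0.158, 0.075, -0.359], [-0.158, 0.075, -0.359], [-0.158, 0.075, -0.359], [-0.158, 0.075, -0.359]], twist=[[0, -20, 0], [0, -20, 0], [0, -20, 0], [0, -20, 0], [0, -20, 0], [0, -20, 0], [0, -20, 0], [0, -20, 0], [0, -20, 0], [0, -20, 0], [0, -20, 0], [0, -20, 0]])

```text
clock: 2.5
position: [0.4619, 0.1794, 0.1301]
tool_rot: [-1.229, -1.178, 1.177]
ft_force: [0.1, -0.4, -0.3]
opening: 0.998
```

Run:
```python
from h import *
np.set_printoptions(precision=4,suppress=True)
s=status.sense();print(s["clock"],s["position"],s["ft_force"]);print(get_calibration("wrist")["pose"])
cv2.imwrite("pics/w1.png",snapshot("wrist")[:,:,::-1])
for q in ["lid","lid_boss","sterilizer"]: print(q,[(np.round(d["point"],3).tolist(),round(d["confidence"],2)) for d in finder.boxes_of("wrist",q)[:2]])
```

```text
2.5 [0.4619 0.1794 0.1301] [ 0.113  -0.4047 -0.2762]
[[ 0.0425 -0.9441 -0.3269  0.378 ]
 [ 0.9991  0.0403  0.0133  0.1818]
 [ 0.0007 -0.3272  0.945   0.2984]
 [ 0.      0.      0.      1.    ]]
lid [([0.455, 0.18, 0.019], 0.79)]
lid_boss [([0.454, 0.179, 0.016], 0.72)]
sterilizer [([0.527, -0.036, 0.087], 0.83)]
```

View pics/w1.png

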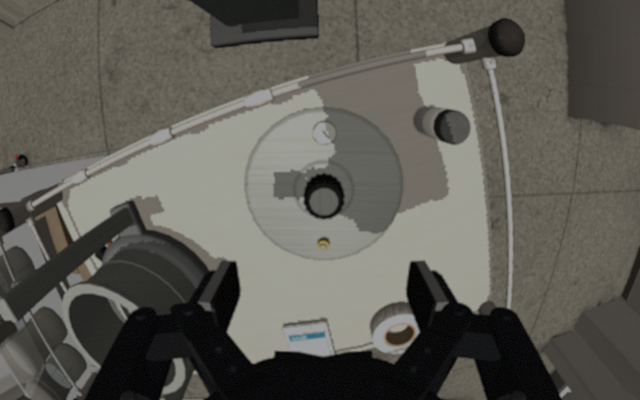

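```bash
cat >> h.py <<'E'
def wat(u,v,z,C=None):
    C=C or get_calibration("wrist");K=np.array(C["K"]);P=np.array(C["pose"])
    d=np.array([u-K[0,2],v-K[1,2]]);r=np.hypot(*d);th=r/K[0,0]
    q=np.array([np.sin(th)*d[0]/r,-np.sin(th)*d[1]/r,-np.cos(th)]);w=P[:3,:3]@q
    return P[:3,3]+w*(z-P[2,3])/w[2]
E
python3 - <<'E'
from h import *
np.set_printoptions(precision=4,suppress=True)
print(wat(323,202,.052),wat(323.5,184,.018),wat(323,243,.028),wat(324,133,.028))
p=wat(323,202,.052)
plan([p[0],p[1],.021],-.0445+np.pi/2)
E
```

```text
[0.4638 0.1783 0.052 ] [0.4577 0.179  0.018 ] [0.5144 0.1762 0.028 ] [0.4086 0.1815 0.028 ]
lin [-0.0009, 0.1091, -0.0015] twist [0.03, 0.11, 0.02] rows>= 2.2
```

Emit:
play_rows(jaw=[0, 0, 0, 0, 0, 0.7, 0.8, 0.8, 0.8, 0.8, 0.8, 0.8], linear=[[-0.001, 0.05, -0.001], [-0.001, 0.08, -0.001], [-0.001, 0.1, -0.001], [-0.001, 0.109, -0.001], [-0.001, 0.109, -0.001], [-0.001, 0.109, -0.001], [-0.001, 0.109, -0.001], [-0.001, 0.109, -0.001], [-0.001, 0.109, -0.001], [-0.001, 0.109, -0.001], [-0.001, 0.109, -0.001], [-0.001, 0.109, -0.001]], twist=[[0, 0, 0], [0, 0, 0], [0, 0, 0], [0, 0, 0], [0, 0, 0], [0, 0, 0], [0, 0, 0], [0, 0, 0], [0, 0, 0], [0, 0, 0], [0, 0, 0], [0, 0, 0]], grip_force=60)

```text
clock: 3.9
position: [0.4648, 0.1782, 0.0225]
tool_rot: [-1.23, -1.18, 1.173]
ft_force: [-1.2, 1.2, 6.7]
opening: 0.34
```

Emit:
play_rows(jaw=[0.8, 0.8, 0.8, 0.8, 0.8, 0.8, 0.8, 0.8, 0.8, 0.8], linear=[[0, -0.02, 0], [0, -0.05, 0], [0, -0.085, 0], [0, -0.125, 0], [0, -0.165, 0], [0, -0.2, 0], [0, -0.225, 0], [0, -0.24, 0], [0, -0.245, 0], [0, -0.245, 0]], twist=[[0, 0, 0], [0, 0, 0], [0, 0, 0], [0, 0, 0], [0, 0, 0], [0, 0, 0], [0, 0, 0], [0, 0, 0], [0, 0, 0], [0, 0, 0]])

```text
clock: 4.9
position: [0.4636, 0.1769, 0.2656]
tool_rot: [-1.23, -1.176, 1.176]
ft_force: [0.5, -0.8, -4.8]
opening: 0.337
```

Run:
```python
from h import *
np.set_printoptions(precision=4,suppress=True)
s=status.sense();print(s["clock"],s["position"],s["ft_force"],s["wrist_torque"],R.from_rotvec(s["tool_rot"]).as_matrix())
cv2.imwrite("pics/w2.png",snapshot("wrist")[:,:,::-1]);snapshot("top")
t=cv2.cvtColor(snapshot("top"),cv2.COLOR_RGB2BGR)
cv2.imwrite("pics/t2.png",t)
# refine rim: radial edge search on top0 around predicted circles, and same in scene0
from scipy.optimize import least_squares
for c in ("top","scene"):
    g=cv2.GaussianBlur(cv2.cvtColor(cv2.imread(f"pics/{c}0.png"),cv2.COLOR_BGR2GRAY),(3,3),0).astype(np.float32)
    ctr=np.array([.584,-.034]);
    for r in (.0765,.066):
      c0=ctr.copy()
      for it in range(6):
        obs=[]
        for a in np.linspace(0,2*np.pi,120,endpoint=False):
            rr=np.arange(-.006,.00601,.0005)
            pts=np.array([proj(c,[c0[0]+(r+d)*np.cos(a),c0[1]+(r+d)*np.sin(a),.12]) for d in rr],np.float32)
            val=cv2.remap(g,pts[:,0].reshape(1,-1),pts[:,1].reshape(1,-1),cv2.INTER_LINEAR)[0]
            gr=-np.gradient(val)  # bright rim inside, darker outside
            if r<.07: gr=-gr
            i=gr[1:-1].argmax()+1
            if gr[i]>1.2: obs.append((a,rr[i]))
        o=np.array(obs);A=np.c_[np.cos(o[:,0]),np.sin(o[:,0]),np.ones(len(o))]
        f=least_squares(lambda p:A@p-o[:,1],[0,0,0],loss="soft_l1",f_scale=.001).x
        c0=c0+f[:2]
      print(c,r,c0,"dr",f[2],len(o),np.median(abs(A@f-o[:,1])))
```

```text
4.9 [0.4636 0.1769 0.2656] [ 0.4938 -0.758  -4.8125] [-0.0485 -0.0285 -0.0295] [[ 0.0448 -0.0001 -0.999 ]
 [ 0.999  -0.0001  0.0448]
 [-0.0001 -1.      0.0001]]Traceback (most recent call last):
  File "<stdin>", line 18, in <module>
  File "h.py", line 15, in proj
    C=get_calibration(c);K=np.array(C["K"]);P=np.array(C["pose"])
ValueError: time passes only in moves, steps and waits
```

View pics/w2.png

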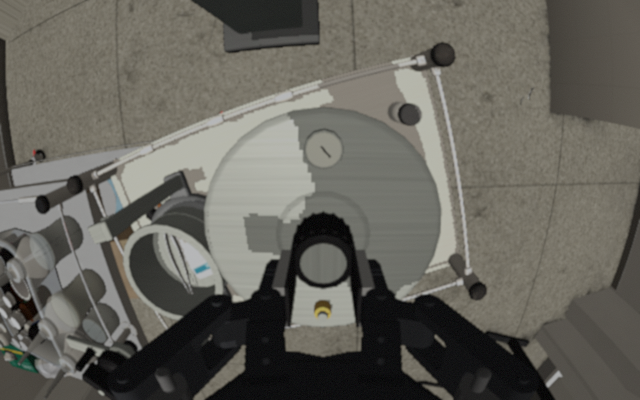

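```bash
cat >> h.py <<'E'
_g=get_calibration;_c={}
def get_calibration(n):
    if n=="wrist": return _g(n)
    if n not in _c: _c[n]=_g(n)
    return _c[n]
def wproj(C,p):
    K=np.array(C["K"]);P=np.array(C["pose"]);q=P[:3,:3].T@(np.array(p)-P[:3,3])
    x,y,z=q[0],-q[1],-q[2];h=np.hypot(x,y);th=np.arctan2(h,z);return np.array([K[0,2]+K[0,0]*th*x/h,K[1,2]+K[1,1]*th*y/h])
def fit(img,pr,r,z,c0,inner,span=.006,dark=False):
    from scipy.optimize import least_squares
    g=cv2.GaussianBlur(cv2.cvtColor(img,cv2.COLOR_BGR2GRAY),(3,3),0).astype(np.float32);c0=np.array(c0,float)
    for it in range(8):
        obs=[]
        for a in np.linspace(0,2*np.pi,120,endpoint=False):
            rr=np.arange(-span,span+1e-6,.0005)
            pts=np.array([pr([c0[0]+(r+d)*np.cos(a),c0[1]+(r+d)*np.sin(a),z]) for d in rr],np.float32)
            val=cv2.remap(g,pts[:,0].reshape(1,-1),pts[:,1].reshape(1,-1),cv2.INTER_LINEAR)[0]
            gr=np.gradient(val)*(1 if inner else -1)
            i=gr[1:-1].argmax()+1
            if gr[i]>1.2: obs.append((a,rr[i]))
        o=np.array(obs);A=np.c_[np.cos(o[:,0]),np.sin(o[:,0]),np.ones(len(o))]
        f=least_squares(lambda p:A@p-o[:,1],[0,0,0],loss="soft_l1",f_scale=.001).x
        c0=c0+f[:2]
    return c0,f[2],len(o),np.median(abs(A@f-o[:,1]))
E
python3 - <<'E'
from h import *
np.set_printoptions(precision=4,suppress=True)
C=get_calibration("wrist")
for n,im,pr in (("top","top0",lambda p:proj("top",p)),("scene","scene0",lambda p:proj("scene",p)),("wrist","w2",lambda p:wproj(C,p))):
    I=cv2.imread(f"pics/{im}.png")
    print(n,*[fit(I,pr,r,.12,[.584,-.034],r<.07) for r in (.0765,.066)])
E
```

```text
top (array([ 0.5857, -0.0329]), np.float64(-0.0010010841760559582), 110, np.float64(0.0004980173285083759)) (array([ 0.5854, -0.033 ]), np.float64(0.00018950517862282874), 117, np.float64(0.0005990104691109058))
scene (array([ 0.5861, -0.0309]), np.float64(0.0006065654049628487), 96, np.float64(0.0006656773313065018)) (array([ 0.5869, -0.0311]), np.float64(-0.0008223185615621908), 104, np.float64(0.0006783491146514819))
wrist (array([ 0.5813, -0.0318]), np.float64(-0.0015053551857310266), 102, np.float64(0.0006215216483537718)) (array([ 0.5816, -0.0318]), np.float64(-0.001487556261711818), 81, np.float64(0.0004889678868286432))
```

Run:
```python
from h import *
plan([.585,-.032,.266],-.0448+np.pi/2)
```

```text
lin [-0.203, -0.0021, -0.1314] twist [-0.17, 0.0, -0.08] rows>= 4.8
```

Emit:
play_rows(jaw=[0.8, 0.8, 0.8, 0.8, 0.8, 0.8, 0.8, 0.8, 0.8, 0.8, 0.8, 0.8, 0.8], linear=[[-0.01, 0, -0.006], [-0.03, 0, -0.02], [-0.055, 0, -0.036], [-0.08, 0, -0.052], [-0.105, 0, -0.068], [-0.13, 0, -0.084], [-0.155, 0, -0.1], [-0.175, 0, -0.113], [-0.19, 0, -0.123], [-0.2, 0, -0.129], [-0.203, 0, -0.131], [-0.203, 0, -0.131], [-0.203, 0, -0.131]], twist=[[0, 0, 0], [0, 0, 0], [0, 0, 0], [0, 0, 0], [0, 0, 0], [0, 0, 0], [0, 0, 0], [0, 0, 0], [0, 0, 0], [0, 0, 0], [0, 0, 0], [0, 0, 0], [0, 0, 0]])

```text
clock: 6.35
position: [0.5851, -0.031, 0.2656]
tool_rot: [-1.229, -1.176, 1.177]
ft_force: [-0.3, 0.4, -4.8]
opening: 0.344
```

Run:
```python
from h import *
np.set_printoptions(precision=4,suppress=True)
s=status.sense();print(s["clock"],s["position"],s["ft_force"],s["qpos"])
C=get_calibration("wrist")
for n in ("scene","top","wrist"): cv2.imwrite(f"pics/{n}3.png",snapshot(n)[:,:,::-1])
z=s["position"][2]-.0225+.018; print("plate top z",z)
for n,pr in (("top",lambda p:proj("top",p)),("scene",lambda p:proj("scene",p)),("wrist",lambda p:wproj(C,p))):
    print(n,fit(cv2.imread(f"pics/{n}3.png"),pr,.078,z,s["position"][:2],False))
a=cv2.imread("pics/scene3.png")[110:310,220:480]
b=cv2.imread("pics/top3.png")[90:250,300:480]
h=480;a=cv2.resize(a,(400,308));b=cv2.resize(b,(400,356))
cv2.imwrite("pics/m3.png",np.hstack([cv2.copyMakeBorder(a,0,48,0,0,0),b]))
```

```text
6.35 [ 0.5851 -0.031   0.2656] [-0.2826  0.4205 -4.7976] [-0.0532  0.4058  0.3933  1.5591  0.0004 -0.0092]
plate top z 0.2610792139786955
top (array([ 0.581 , -0.0155]), np.float64(-0.0018923840712417046), 56, np.float64(0.0027980339846413894))
scene (array([ 0.5852, -0.0332]), np.float64(-0.0013443081475169605), 84, np.float64(0.0006478939055276699))
wrist (array([ 0.5821, -0.0342]), np.float64(-0.0026344500631371847), 104, np.float64(0.0011512621137971175))
```

View pics/m3.png

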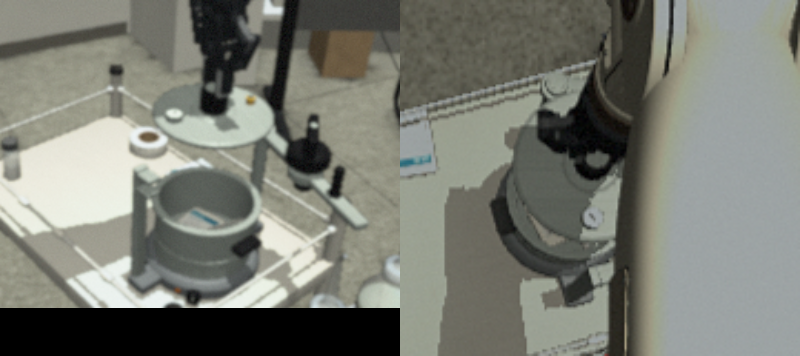

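Emit:
play_rows(jaw=[0.8, 0.8, 0.8, 0.8, 0.8, 0.8], linear=[[0, 0.03, -0.0005], [-0.001, 0.065, -0.0005], [-0.001, 0.09, -0.0005], [-0.001, 0.105, -0.0005], [-0.001, 0.112, -0.0005], [-0.001, 0.112, -0.0005]], twist=[[0, 0, 0], [0, 0, 0], [0, 0, 0], [0, 0, 0], [0, 0, 0], [0, 0, 0]])

```text
clock: 7.1
position: [0.5853, -0.0322, 0.153]
tool_rot: [-1.228, -1.175, 1.178]
ft_force: [0.2, -1.3, -3.6]
opening: 0.338
```

Run:
```python
from h import *
np.set_printoptions(precision=4,suppress=True)
s=status.sense();print(s["clock"],s["position"],s["ft_force"])
C=get_calibration("wrist")
for n in ("scene","wrist"): cv2.imwrite(f"pics/{n}4.png",snapshot(n)[:,:,::-1])
z=s["position"][2]-.0225+.018; print("plate top z",z)
for n,pr in (("scene",lambda p:proj("scene",p)),("wrist",lambda p:wproj(C,p))):
    print(n,fit(cv2.imread(f"pics/{n}4.png"),pr,.078,z,s["position"][:2],False))
a=cv2.imread("pics/scene4.png")[170:290,290:440]
cv2.imwrite("pics/m4.png",cv2.resize(a,None,fx=5,fy=5,interpolation=cv2.INTER_CUBIC))
```

```text
7.1 [ 0.5853 -0.0322  0.153 ] [ 0.1796 -1.2873 -3.5983]
plate top z 0.1484819691299265
scene (array([ 0.5829, -0.0284]), np.float64(0.002193577481108551), 94, np.float64(0.0018635757019022283))
wrist (array([ 0.5819, -0.0342]), np.float64(-0.0028471367393623835), 105, np.float64(0.0008432585640654748))
```

View pics/m4.png

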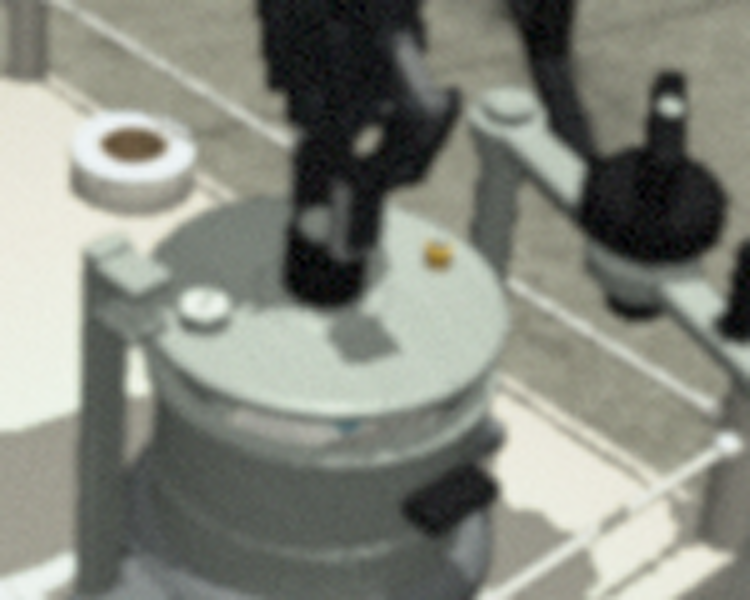

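Emit:
play_rows(jaw=[0.8, 0.8, 0.8, 0.8, 0.8, 0.8], linear=[[0.002, 0.003, 0], [0.002, 0.008, 0], [0.002, 0.012, 0], [0.002, 0.015, 0], [0.002, 0.017, 0], [0.002, 0.017, 0]], twist=[[0, 0, 0], [0, 0, 0], [0, 0, 0], [0, 0, 0], [0, 0, 0], [0, 0, 0]])

```text
clock: 7.8
position: [0.5857, -0.0307, 0.1362]
tool_rot: [-1.229, -1.175, 1.177]
ft_force: [-0.0, -0.6, -4.5]
opening: 0.339
```

Emit:
play_rows(jaw=[0.8, 0.8, 0.8], linear=[[0, 0.002, 0], [0, 0.004, 0], [0, 0.004, 0]], twist=[[0, 0, 0], [0, 0, 0], [0, 0, 0]])

```text
clock: 8.1
position: [0.5862, -0.0308, 0.1328]
tool_rot: [-1.231, -1.176, 1.176]
ft_force: [0.9, 0.0, -3.6]
opening: 0.341
```

Nearly seated; open and lift out.

Emit:
play_rows(jaw=[0.8, 0.8, 0.4, 0.1, 0, 0, 0, 0, 0, 0, 0, 0, 0], linear=[[0, 0.001, 0], [0, 0.001, 0], [0, 0.001, 0], [0, 0.001, 0], [0, 0.001, 0], [0, 0.001, 0], [0, 0.001, 0], [0, -0.03, 0], [0, -0.07, 0], [0, -0.11, 0], [0, -0.15, 0], [0, -0.17, 0], [0, -0.17, 0]], twist=[[0, 0, 0], [0, 0, 0], [0, 0, 0], [0, 0, 0], [0, 0, 0], [0, 0, 0], [0, 0, 0], [0, 0, 0], [0, 0, 0], [0, 0, 0], [0, 0, 0], [0, 0, 0], [0, 0, 0]])

```text
clock: 9.4
position: [0.5878, -0.0307, 0.3069]
tool_rot: [-1.236, -1.182, 1.173]
ft_force: [-0.9, 0.1, -0.5]
opening: 1.006
```

Run:
```python
from h import *
np.set_printoptions(precision=4,suppress=True)
s=status.sense();print(s["clock"],s["position"],s["ft_force"])
C=get_calibration("wrist")
for n in ("scene","wrist"): cv2.imwrite(f"pics/{n}5.png",snapshot(n)[:,:,::-1])
for n,pr in (("scene",lambda p:proj("scene",p)),("wrist",lambda p:wproj(C,p))):
    print(n,fit(cv2.imread(f"pics/{n}5.png"),pr,.078,.128,[.5855,-.031],False))
```

```text
9.4 [ 0.5878 -0.0307  0.3069] [-0.9483  0.0501 -0.5453]
scene (array([ 0.5838, -0.0302]), np.float64(0.0002606501111159601), 92, np.float64(0.0010912508450732434))
wrist (array([ 0.5848, -0.0329]), np.float64(-0.0022812697366021172), 113, np.float64(0.0007942995146666431))
```

View pics/wrist5.png

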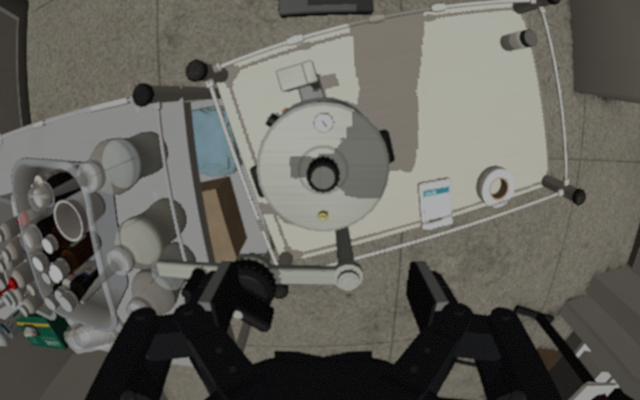

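Run:
```python
from h import *
plan([.6775,-.172,.285],3.087)
plan([.6775,-.172,.285],3.087-.7)
```

```text
lin [-0.1371, 0.0174, -0.0976] twist [0.02, -89.43, -0.01] rows>= 10.4
lin [-0.1371, 0.0174, -0.0976] twist [0.02, -49.33, -0.01] rows>= 5.7
```

Emit:
play_rows(jaw=[0.3, 0.4, 0.4, 0.4, 0.4, 0.4, 0.4, 0.4, 0.4, 0.4, 0.4, 0.4, 0.4, 0.4], linear=[[-0.01, 0, -0.007], [-0.025, 0, -0.02], [-0.04, 0.002, -0.03], [-0.055, 0.003, -0.04], [-0.07, 0.005, -0.05], [-0.085, 0.008, -0.06], [-0.1, 0.01, -0.07], [-0.11, 0.014, -0.08], [-0.125, 0.017, -0.09], [-0.137, 0.017, -0.097], [-0.137, 0.017, -0.097], [-0.137, 0.017, -0.097], [-0.137, 0.017, -0.097], [-0.137, 0.017, -0.097]], twist=[[0, -8, 0], [0, -16, 0], [0, -24, 0], [0, -32, 0], [0, -40, 0], [0, -48, 0], [0, -56, 0], [0, -64, 0], [0, -72, 0], [0, -80, 0], [0, -86, 0], [0, -89, 0], [0, -89, 0], [0, -89, 0]])

```text
clock: 10.9
position: [0.6763, -0.1717, 0.2838]
tool_rot: [-0.066, -2.188, 2.187]
ft_force: [0.6, 0.4, -0.5]
opening: 0.597
```

Run:
```python
from h import *
np.set_printoptions(precision=4,suppress=True)
s=status.sense();print(s["clock"],s["position"],s["ft_force"],s["qpos"])
print(get_calibration("wrist")["pose"])
cv2.imwrite("pics/wrist6.png",snapshot("wrist")[:,:,::-1])
for q in ["bridge_knob","t_handle"]: print(q,[(np.round(d["point"],3).tolist(),round(d["confidence"],2)) for d in finder.boxes_of("wrist",q)[:2]])
plan([.6775,-.172,.205],3.087)
```

```text
10.9 [ 0.6763 -0.1717  0.2838] [ 0.5696  0.3996 -0.4974] [-0.2486  0.7074  0.9445  1.8111 -0.     -1.7561]
[[-0.998  -0.0607 -0.0181  0.6719]
 [ 0.0633 -0.9429 -0.327  -0.257 ]
 [ 0.0028 -0.3275  0.9449  0.452 ]
 [ 0.      0.      0.      1.    ]]
bridge_knob [([0.676, -0.137, 0.228], 0.88)]
t_handle [([0.682, -0.122, 0.24], 0.87)]
lin [-0.001, 0.0802, 0.0003] twist [0.01, -0.46, 0.06] rows>= 1.6
```

View pics/wrist6.png

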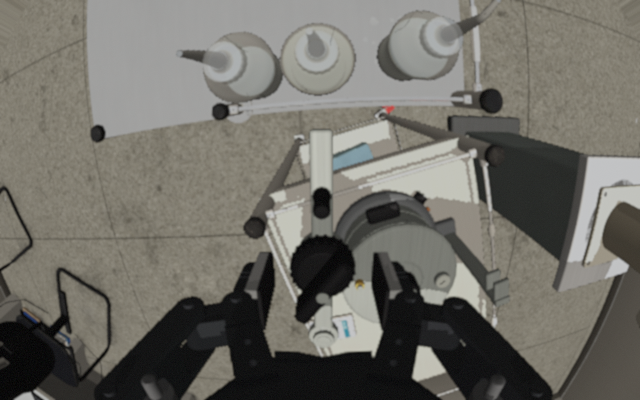

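Run:
```python
from h import *
np.set_printoptions(precision=4,suppress=True)
C=get_calibration("wrist")
for v,z in ((208,.238),(212,.238),(192,.196)): print(v,z,wat(321,v,z,C))
print("bar",wat(320,135,.196,C),"pivot",wat(324,332,.2,C), "wing ends",wat(304,315,.261,C),wat(338,258,.261,C))
im=cv2.imread("pics/wrist6.png");g=cv2.cvtColor(im,cv2.COLOR_BGR2GRAY)
print(g[182:246:2,321]); print(g[205,305:340])
```

```text
208 0.238 [ 0.6781 -0.1777  0.238 ]
212 0.238 [ 0.6783 -0.1745  0.238 ]
192 0.196 [ 0.6783 -0.177   0.196 ]
bar [ 0.676  -0.2267  0.196 ] pivot [ 0.6853 -0.0194  0.2   ] wing ends [ 0.6968 -0.0963  0.261 ] [ 0.6678 -0.1475  0.261 ]
[186 188 149  38  11  15  14   8  11   7   9  18  23  30  29  28  29  23
  54 116 128 126 128 127 126 128 122  55   8  14  13  12]
[138 136 136 137 134 123 107  88  61  28  11   8  12  14  14  18  15  22
  19  12  17   7   7  19  46  79  98 109 130 141 143 141 142 141 141]
```

Emit:
play_rows(jaw=[0.4, 0.4, 0.4, 0.4, 0.7, 1, 1, 1, 1, 1], linear=[[-0.0015, 0.03, 0.001], [-0.0015, 0.06, 0.0013], [-0.0015, 0.079, 0.0013], [-0.0015, 0.079, 0.0013], [-0.0015, 0.079, 0.0013], [-0.0015, 0.079, 0.0013], [-0.0015, 0.079, 0.0013], [-0.0015, 0.079, 0.0013], [-0.0015, 0.079, 0.0013], [-0.0015, 0.079, 0.0013]], twist=[[0, 0, 0], [0, 0, 0], [0, 0, 0], [0, 0, 0], [0, 0, 0], [0, 0, 0], [0, 0, 0], [0, 0, 0], [0, 0, 0], [0, 0, 0]], grip_force=25)

```text
clock: 12.05
position: [0.6792, -0.1735, 0.2087]
tool_rot: [-0.072, -2.191, 2.193]
ft_force: [0.7, 0.0, 5.1]
opening: 0.111
```

Run:
```python
from h import *
np.set_printoptions(precision=4,suppress=True)
s=status.sense();print(s["clock"],s["position"],s["ft_force"],s["qpos"])
M=R.from_rotvec(s["tool_rot"]).as_matrix()
P=np.array([.6865,-.0075]);p0=s["position"];k=np.array([p0[0],-.173])  # knob: tool x gives knob x
f0=np.arctan2(*(k-P)[::-1]);print("phi0",f0)
L=[];T=[]
for d in list(np.arange(.08,1.34,.08))+[1.30,1.32,1.32]:
    q=P+.165*np.array([np.cos(f0-d),np.sin(f0-d)]);w=np.r_[q-(P+.165*np.array([np.cos(f0),np.sin(f0)])),0]
    l=M.T@w;l[1]=0;L.append([round(float(x),3) for x in l]);T.append([0,round(float(np.degrees(d)),1),0])
print(len(L));print(L);print(T)
```

```text
12.05 [ 0.6792 -0.1735  0.2087] [0.6753 0.0111 5.0896] [-0.2501  0.6746  0.6906  1.583   0.     -1.7587]
phi0 -1.615055350311424
19
[[0.013, 0.0, -0.0], [0.026, 0.0, -0.002], [0.039, 0.0, -0.004], [0.052, 0.0, -0.007], [0.064, 0.0, -0.012], [0.077, 0.0, -0.017], [0.088, 0.0, -0.024], [0.099, 0.0, -0.031], [0.11, 0.0, -0.039], [0.119, 0.0, -0.048], [0.128, 0.0, -0.058], [0.136, 0.0, -0.068], [0.144, 0.0, -0.079], [0.15, 0.0, -0.09], [0.156, 0.0, -0.102], [0.16, 0.0, -0.115], [0.161, 0.0, -0.118], [0.162, 0.0, -0.121], [0.162, 0.0, -0.121]]
[[0, 4.6, 0], [0, 9.2, 0], [0, 13.8, 0], [0, 18.3, 0], [0, 22.9, 0], [0, 27.5, 0], [0, 32.1, 0], [0, 36.7, 0], [0, 41.3, 0], [0, 45.8, 0], [0, 50.4, 0], [0, 55.0, 0], [0, 59.6, 0], [0, 64.2, 0], [0, 68.8, 0], [0, 73.3, 0], [0, 74.5, 0], [0, 75.6, 0], [0, 75.6, 0]]
```

Emit:
play_rows(jaw=[1, 1, 1, 1, 1, 1, 1, 1, 1, 1, 1, 1, 1, 1, 1, 1], linear=[[0, -0.003, 0], [0.013, -0.003, 0], [0.026, -0.003, -0.002], [0.039, -0.003, -0.004], [0.052, -0.003, -0.007], [0.064, -0.003, -0.012], [0.077, -0.003, -0.017], [0.088, -0.003, -0.024], [0.099, -0.003, -0.031], [0.11, -0.003, -0.039], [0.119, -0.003, -0.048], [0.128, -0.003, -0.058], [0.136, -0.003, -0.068], [0.144, -0.003, -0.079], [0.15, -0.003, -0.09], [0.15, -0.003, -0.09]], twist=[[0, 0, 0], [0, 4.6, 0], [0, 9.2, 0], [0, 13.8, 0], [0, 18.3, 0], [0, 22.9, 0], [0, 27.5, 0], [0, 32.1, 0], [0, 36.7, 0], [0, 41.3, 0], [0, 45.8, 0], [0, 50.4, 0], [0, 55, 0], [0, 59.6, 0], [0, 64.2, 0], [0, 64.2, 0]])

```text
clock: 13.65
position: [0.5337, -0.0724, 0.209]
tool_rot: [-0.997, -1.491, 1.489]
ft_force: [1.3, 1.7, -4.4]
opening: 0.105
```

Run:
```python
from h import *
np.set_printoptions(precision=4,suppress=True)
s=status.sense();print(s["clock"],s["position"],s["ft_force"],s["opening"])
M=R.from_rotvec(s["tool_rot"]).as_matrix()
P=np.array([.6865,-.0075]);k=s["position"][:2];print(np.linalg.norm(k-P))
f0=np.arctan2(*(k-P)[::-1]);print("phi0",f0,"yaw",np.arctan2(M[1,0],M[0,0]))
L=[];T=[]
r=np.linalg.norm(k-P)
for d in (.04,.08,.12,.16,.2,.24):
    w=np.r_[r*np.array([np.cos(f0-d)-np.cos(f0),np.sin(f0-d)-np.sin(f0)]),0];l=M.T@w
    print(d,np.round(l,4),np.degrees(d))
```

```text
13.65 [ 0.5337 -0.0724  0.209 ] [ 1.3355  1.6674 -4.3942] 0.10456410982800673
0.16598864911714303
phi0 -2.7400706287290455 yaw 1.9610236434117272
0.04 [ 0.0066  0.     -0.0001] 2.291831180523293
0.08 [ 0.0133  0.     -0.0004] 4.583662361046586
0.12 [ 0.0199  0.     -0.001 ] 6.875493541569878
0.16 [ 0.0265  0.0001 -0.0018] 9.167324722093172
0.2 [ 0.033   0.0001 -0.0029] 11.459155902616466
0.24 [ 0.0395  0.0001 -0.0043] 13.750987083139757
```

Emit:
play_rows(jaw=[1, 1, 1, 1, 1, 1], linear=[[0.0066, 0.001, 0], [0.0133, 0.001, 0], [0.02, 0.001, -0.001], [0.0265, 0.001, -0.002], [0.0295, 0.001, -0.002], [0.0295, 0.001, -0.002]], twist=[[0, 2.3, 0], [0, 4.6, 0], [0, 6.9, 0], [0, 9, 0], [0, 10, 0], [0, 10, 0]])

```text
clock: 14.25
position: [0.5253, -0.0464, 0.2089]
tool_rot: [-1.101, -1.366, 1.366]
ft_force: [1.8, -0.4, 0.1]
opening: 0.105
```

Emit:
play_rows(jaw=[1, 1, 1], linear=[[0.003, 0, 0], [0.006, 0, 0], [0.006, 0, 0]], twist=[[0, 0, 0], [0, 0, 0], [0, 0, 0]])

```text
clock: 14.55
position: [0.5253, -0.0462, 0.209]
tool_rot: [-1.113, -1.359, 1.372]
ft_force: [4.0, -14.9, -2.9]
opening: 0.105
```

Emit:
play_rows(jaw=[1, 0.7, 0.3, 0.3, 0.3, 0.3, 0.3, 0.3, 0.3, 0.3, 0.3], linear=[[-0.003, 0, 0], [-0.004, 0, 0], [-0.004, 0, 0], [-0.004, 0, 0], [-0.004, -0.02, 0], [-0.004, -0.05, 0], [-0.004, -0.08, 0], [-0.004, -0.1, 0], [-0.004, -0.11, 0], [-0.004, -0.11, 0], [-0.004, -0.11, 0]], twist=[[0, 0, 0], [0, 0, 0], [0, 0, 0], [0, 0, 0], [0, 0, 0], [0, 0, 0], [0, 0, 0], [0, 0, 0], [0, 0, 0], [0, 0, 0], [0, 0, 0]])

```text
clock: 15.65
position: [0.524, -0.0439, 0.3177]
tool_rot: [-1.099, -1.364, 1.365]
ft_force: [0.1, 0.5, -0.1]
opening: 0.7
```

Run:
```python
from h import *
np.set_printoptions(precision=4,suppress=True)
s=status.sense();print(s["clock"],s["position"],s["ft_force"],s["qpos"])
C=get_calibration("wrist");print(C["pose"])
w=snapshot("wrist")[:,:,::-1];cv2.imwrite("pics/wrist7.png",w)
sc=snapshot("scene")[:,:,::-1];cv2.imwrite("pics/scene7.png",sc)
for q in ["t_handle","bridge_knob"]: print(q,[(np.round(d["point"],3).tolist(),round(d["confidence"],2)) for d in finder.boxes_of("wrist",q)[:2]])
# rectified overhead view of plane z=.261, 1 px=.4mm, centred on pot axis
c=np.array([.5855,-.031]);n=300;m=np.zeros((n,n,2),np.float32)
for i in range(n):
    for j in range(n): m[i,j]=wproj(C,[c[0]-(i-n/2)*.0005,c[1]-(j-n/2)*.0005,.261])
a=cv2.remap(np.ascontiguousarray(w),m[...,0],m[...,1],cv2.INTER_CUBIC)
for i in range(n):
    for j in range(n): m[i,j]=proj("scene",[c[0]-(i-n/2)*.0005,c[1]-(j-n/2)*.0005,.261])
b=cv2.remap(np.ascontiguousarray(sc),m[...,0],m[...,1],cv2.INTER_CUBIC)
x=cv2.convertScaleAbs(np.hstack([a,b]),alpha=1.5,beta=25)
cv2.imwrite("pics/m7.png",x)
```

```text
15.65 [ 0.524  -0.0439  0.3177] [ 0.1236  0.4582 -0.1314] [-0.0836  0.2805  0.3482  1.6401  0.0001 -0.2975]
[[-0.2123 -0.924  -0.3182  0.4422]
 [ 0.9772 -0.2005 -0.0697 -0.0629]
 [ 0.0006 -0.3257  0.9455  0.4861]
 [ 0.      0.      0.      1.    ]]
t_handle [([0.576, -0.037, 0.237], 0.55)]
bridge_knob [([0.565, -0.036, 0.231], 0.73)]
```

View pics/m7.png

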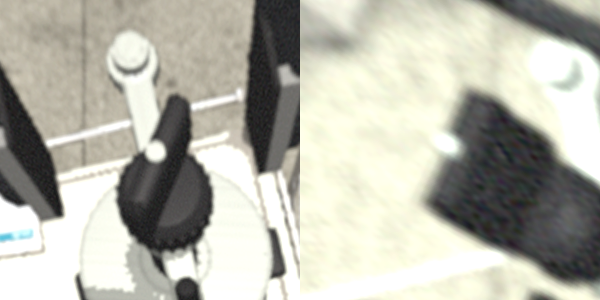

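Run:
```python
from h import *
plan([.585,-.031,.31],1.204)
plan([.585,-.031,.236],1.204)
```

```text
lin [-0.0003, 0.0072, -0.0626] twist [-0.15, 33.26, 0.0] rows>= 3.9
lin [-0.0004, 0.0812, -0.0628] twist [-0.15, 33.26, 0.0] rows>= 3.9
```

Emit:
play_rows(jaw=[0.3, 0.3, 0.3, 0.3, 0.3, 0.3, 0.3, 0.3, 0.3, 0.3, 0.7, 1, 1, 1, 1, 1], linear=[[0, 0, -0.015], [0, 0, -0.03], [0, 0, -0.045], [0, 0, -0.058], [0, 0, -0.063], [0, 0.02, -0.063], [0, 0.045, -0.063], [0, 0.07, -0.063], [0, 0.081, -0.063], [0, 0.081, -0.063], [0, 0.081, -0.063], [0, 0.081, -0.063], [0, 0.081, -0.063], [0, 0.081, -0.063], [0, 0.081, -0.063], [0, 0.081, -0.063]], twist=[[0, 8, 0], [0, 16, 0], [0, 24, 0], [0, 32, 0], [0, 33.3, 0], [0, 33.3, 0], [0, 33.3, 0], [0, 33.3, 0], [0, 33.3, 0], [0, 33.3, 0], [0, 33.3, 0], [0, 33.3, 0], [0, 33.3, 0], [0, 33.3, 0], [0, 33.3, 0], [0, 33.3, 0]], grip_force=60)

```text
clock: 17.45
position: [0.586, -0.0307, 0.2379]
tool_rot: [-1.361, -0.935, 0.934]
ft_force: [0.1, -0.8, -0.8]
opening: 0.001
```

Run:
```python
from h import *
np.set_printoptions(precision=4,suppress=True)
s=status.sense();print(s["clock"],s["position"],s["ft_force"],s["wrist_torque"],s["opening"],s["qpos"],s["joint_efforts"])
M=R.from_rotvec(s["tool_rot"]).as_matrix();print(np.degrees(np.arctan2(M[1,0],M[0,0])))
```

```text
17.45 [ 0.586  -0.0307  0.2379] [ 0.0872 -0.8451 -0.7615] [-0.0646  0.0315  0.0024] 0.0005931849996274509 [-0.0524  0.4085  0.3267  1.4887 -0.      0.3152] [ -0.0015 -45.8248  25.8778  -0.0005  -0.0003  -0.0005]
68.94186645924805
```

Run:
```python
from h import *
sc=snapshot("scene")[:,:,::-1];w=snapshot("wrist")[:,:,::-1]
cv2.imwrite("pics/scene8.png",sc);cv2.imwrite("pics/wrist8.png",w)
a=cv2.resize(sc[160:280,300:420],(400,400),interpolation=cv2.INTER_CUBIC)
b=cv2.resize(w[150:350,220:420],(400,400),interpolation=cv2.INTER_CUBIC)
cv2.imwrite("pics/m8.png",cv2.convertScaleAbs(np.hstack([a,b]),alpha=1.8,beta=30))
```

```text
(no output)
```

View pics/m8.png

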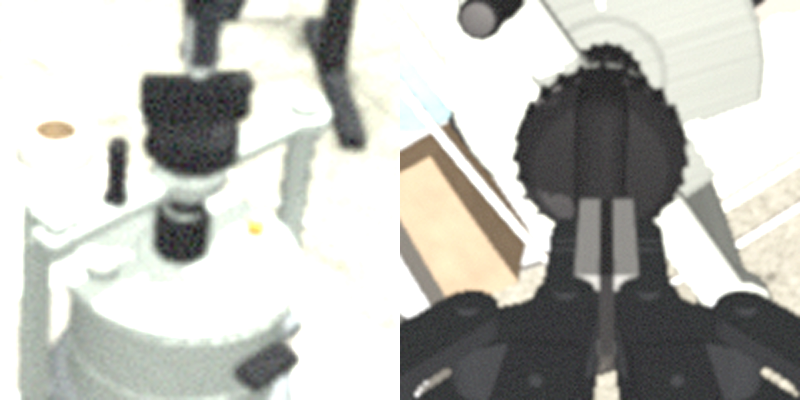

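Run:
```python
from h import *
np.set_printoptions(precision=1,suppress=True)
C=get_calibration("wrist");s=status.sense();p=s["position"];print(p)
f=lambda q:(wproj(C,q)-[220,150])*2+[400,0]
g=lambda q:(proj("scene",q)-[300,160])/.3
for dz in (0,.019,.03,.05): print("tcp+",dz,f(p+[0,0,dz]),g(p+[0,0,dz]))
u=np.array([np.cos(-.366),np.sin(-.366),0])*.034
for z in (.23,.261): print(z,[ (f(np.array([.585,-.031,z])+k*u),g(np.array([.585,-.031,z])+k*u)) for k in (-1,0,1)])
print("boss top",f([.585,-.031,.162]),g([.585,-.031,.162]))
print("knob top",f([.5253,-.0462,.238]),g([.5253,-.0462,.238]))
print(s["clock"],s["ft_force"])
```

```text
[ 0.6 -0.   0.2]
tcp+ 0 [608.4 182.8] [191.2 106.5]
tcp+ 0.019 [608.7 213.4] [193.7  79.5]
tcp+ 0.03 [608.9 234. ] [195.1  63.6]
tcp+ 0.05 [609.3 278.3] [197.8  34. ]
0.23 [(array([606.2,  64.7]), array([133. , 119.8])), (array([606.4, 169.6]), array([189.1, 118. ])), (array([606.5, 260.1]), array([244.8, 116.2]))]
0.261 [(array([606.4,  98.3]), array([136. ,  75.6])), (array([606.5, 218.5]), array([193.1,  73.9])), (array([606.6, 317.2]), array([249.8,  72.3]))]
boss top [606.1  99.8] [180.8 209.3]
knob top [478.8  17. ] [114.6 142.7]
17.55 [-1.2 -0.2 -0.1]
```

Emit:
play_rows(jaw=[0.6, 0.3, 0.3, 0.4, 0.5, 0.55, 0.6, 0.65, 0.7, 0.75, 0.8], linear=[[0, 0, 0], [0, 0, 0], [0, 0.001, 0], [0, 0.001, 0], [0, 0.001, 0], [0, 0.001, 0], [0, 0.001, 0], [0, 0.001, 0], [0, 0.001, 0], [0, 0.001, 0], [0, 0.001, 0]], twist=[[0, 0, 0], [0, 0, 0], [0, 0, 0], [0, 0, 0], [0, 0, 0], [0, 0, 0], [0, 0, 0], [0, 0, 0], [0, 0, 0], [0, 0, 0], [0, 0, 0]], grip_force=25)

```text
clock: 18.65
position: [0.5859, -0.0307, 0.2367]
tool_rot: [-1.361, -0.934, 0.934]
ft_force: [0.5, 0.7, 1.0]
opening: 0.201
```

Run:
```python
from h import *
np.set_printoptions(precision=3,suppress=True)
s=status.sense();print(s["clock"],s["position"],s["ft_force"],s["wrist_torque"],s["opening"])
w=snapshot("wrist")[:,:,::-1];cv2.imwrite("pics/wrist9.png",w)
C=get_calibration("wrist")
g=cv2.cvtColor(w,cv2.COLOR_BGR2GRAY)
for r in (225,235,245,255,265,275,285): print(r,g[r,285:365:2])
p=wproj(C,[.585,-.031,.261]);print(p)
```

```text
18.65 [ 0.586 -0.031  0.237] [0.542 0.657 0.958] [-0.012 -0.077  0.055] 0.20133927064427906
225 [18 22 19 19 23 21 22 22 21 22 24 14 16 15 15 21 19 20 20 20 18 18 16 13
 18 22 24 24 25 25 21 24 20 23 14 15 16 12 28 93]
235 [ 16  21  22  26  17  20  18  22  20  22  21  14  14  16  16  19  18  20
  20  20  19  16  16  13  21  22  25  22  23  25  24  22  25  24  23  15
  16  16  58 109]
245 [ 12  14  20  20  21  31  42  40  43  29  22  16  15  16  18  18  19  22
  19  25  18  17  15  12  20  21  21  21  22  18  25  23  22  17  19  20
  17  57 105 114]
255 [150 144  66  34  63  66  66  66  63  28   8  11  14  21  59  97 109 115
 111 100  69  22  17  11  19  21  24  19  11  37  65  67  66  66  95 161
 168 166 156 133]
265 [ 15  14  28  63  66  66  65  64  42  14  10   9  19  79 112 116 115 116
 117 116 115  82  24  15  49  84 126  92  11  15  51  65  64  65  66  59
  18  16  17  13]
275 [ 17  29  60  66  67  66  66  55  21  13   9   4  17  17  20  19  19  19
  22  22  22  16  27 128 169 158 164 106   9  12  22  59  67  66  65  65
  56  24  19  17]
285 [ 23  58  67  67  66  66  61  32  13   8   6  12  12  17  19  18  20  19
  19  20  14  15  30  98 113 111  99  43   2   8  14  40  63  65  64  67
  67  50  19  16]
[323.269 260.233]
```

Emit:
play_rows(jaw=[0.82, 0.84, 0.86, 0.88, 0.89, 0.9, 0.9], linear=[[0, 0, 0], [0, 0, 0], [0, 0, 0], [0, 0, 0], [0, 0, 0], [0, 0, 0], [0, 0, 0]], twist=[[0, 0, 0], [0, 0, 0], [0, 0, 0], [0, 0, 0], [0, 0, 0], [0, 0, 0], [0, 0, 0]], grip_force=25)

```text
clock: 19.4
position: [0.5859, -0.0307, 0.2367]
tool_rot: [-1.361, -0.934, 0.934]
ft_force: [-0.3, 0.6, 0.4]
opening: 0.101
```

Run:
```python
from h import *
np.set_printoptions(precision=3,suppress=True)
s=status.sense();print(s["clock"],s["position"],s["ft_force"],s["wrist_torque"],s["opening"])
w=snapshot("wrist")[:,:,::-1];cv2.imwrite("pics/wrist10.png",w)
g=cv2.cvtColor(w,cv2.COLOR_BGR2GRAY)
for r in (245,255,265,275): print(r,g[r,285:365:2])
```

```text
19.4 [ 0.586 -0.031  0.237] [-0.272  0.582  0.36 ] [-0.011  0.019  0.053] 0.10115751756125659
245 [ 20  18  19  21  20  22  19  19  27  25  18  14  16  13  17  18  16  18
  20  21  23  15  18  16  20  18  20  23  22  22  21  23  24  22  16  17
  18  57 105 114]
255 [149 144  66  23  26  34  39  41  57  64  67  65  67  44  23  82 105 111
 111  99  69  20   9  11  12  49  66  65  67  66  48  17  18  82 145 165
 166 165 155 132]
265 [129  64  14  18  16  17  16  41  63  64  65  66  62  26  19  79 114 115
 114 115 114  79  24   5   9  34  63  65  65  66  63  36  17  15  16  14
  17  92 157 163]
275 [ 82  17  18  18  20  20  34  62  66  65  65  66  53  13  13  13  19  17
  18  22  19  17  12  15  15  19  59  65  65  66  65  57  26  17  20  19
  19  18 103 158]
```

Emit:
play_rows(jaw=[0.92, 0.94, 0.96, 0.96, 0.96], linear=[[0, 0, 0], [0, 0, 0], [0, 0, 0], [0, 0, 0], [0, 0, 0]], twist=[[0, 0, 0], [0, 0, 0], [0, 0, 0], [0, 0, 0], [0, 0, 0]], grip_force=25)

```text
clock: 19.95
position: [0.586, -0.0307, 0.2367]
tool_rot: [-1.361, -0.934, 0.934]
ft_force: [-0.1, -0.1, 0.0]
opening: 0.043
```

Run:
```python
from h import *
np.set_printoptions(precision=3,suppress=True)
s=status.sense();print(s["clock"],s["position"],s["ft_force"],s["wrist_torque"],s["opening"])
w=snapshot("wrist")[:,:,::-1];cv2.imwrite("pics/wrist11.png",w)
g=cv2.cvtColor(w,cv2.COLOR_BGR2GRAY)
for r in (245,255,265,275): print(r,g[r,285:365:2])
```

```text
19.95 [ 0.586 -0.031  0.237] [-0.054 -0.058  0.009] [ 0.003 -0.021  0.01 ] 0.042762816571744335
245 [ 17  20  18  19  18  21  21  23  23  25  18  14  14  16  15  22  19  17
  19  22  21  18  12  14  19  24  22  22  22  21  22  21  22  21  16  15
  16  57 105 112]
255 [149 143  66  19  25  34  39  41  39  40  43  64  66  65  63  60  24  62
 105  99  67  16  34  61  64  65  66  61  31  22  16  16  16  83 144 163
 165 162 153 132]
265 [142 151 151 134  34   8  14  15  16  16  52  66  66  64  65  59  17  67
 111 115 106  48  24  61  64  64  64  63  46  14  12  17  19  15  63 150
 160 160 161 162]
275 [146 172 155  40  19  15  20  18  19  35  62  64  65  64  65  52  17  12
  20  19  17  16  21  57  66  64  64  64  60  30  16  22  16  20  18  68
 153 162 162 159]
```

Emit:
play_rows(jaw=[0.7, 0.6, 0.6, 0.6, 0.6, 0.6], linear=[[0, 0, 0], [0, 0, 0], [0, 0.003, 0], [0, 0.006, 0], [0, 0.009, 0], [0, 0.009, 0]], twist=[[0, 0, 0], [0, 0, 0], [0, 0, 0], [0, 0, 0], [0, 0, 0], [0, 0, 0]])

```text
clock: 20.6
position: [0.5855, -0.0307, 0.2269]
tool_rot: [-1.36, -0.933, 0.935]
ft_force: [0.9, -0.8, 0.5]
opening: 0.399
```

Emit:
play_rows(jaw=[0.7, 0.8, 0.85, 0.9, 0.95, 0.97, 0.97], linear=[[0, 0, 0], [0, 0, 0], [0, 0, 0], [0, 0, 0], [0, 0, 0], [0, 0, 0], [0, 0, 0]], twist=[[0, 0, 0], [0, 0, 0], [0, 0, 0], [0, 0, 0], [0, 0, 0], [0, 0, 0], [0, 0, 0]])

```text
clock: 21.3
position: [0.5855, -0.0319, 0.2279]
tool_rot: [-1.363, -0.932, 0.935]
ft_force: [-2.1, -5.0, 1.8]
opening: 0.15
```

Emit:
play_rows(jaw=[0.7, 0.7, 0.7, 0.7, 0.7, 0.7], linear=[[0, 0, 0], [0, 0.002, 0], [0, 0.004, 0], [0, 0.007, 0], [0, 0.01, 0], [0, 0.01, 0]], twist=[[0, 0, 0], [0, 0, 0], [0, 0, 0], [0, 0, 0], [0, 0, 0], [0, 0, 0]])

```text
clock: 21.9
position: [0.5856, -0.0305, 0.2169]
tool_rot: [-1.36, -0.934, 0.935]
ft_force: [-0.2, 0.3, 0.8]
opening: 0.301
```

Emit:
play_rows(jaw=[0.8, 0.85, 0.9, 0.95, 1, 1, 1], linear=[[0, 0, 0], [0, 0, 0], [0, 0, 0], [0, 0, 0], [0, 0, 0], [0, 0, 0], [0, 0, 0]], twist=[[0, 0, 0], [0, 0, 0], [0, 0, 0], [0, 0, 0], [0, 0, 0], [0, 0, 0], [0, 0, 0]], grip_force=50)

```text
clock: 22.6
position: [0.5853, -0.032, 0.2177]
tool_rot: [-1.362, -0.932, 0.935]
ft_force: [-2.7, -4.3, 0.6]
opening: 0.153
```

```bash
cat > st.py <<'E'
from h import *
np.set_printoptions(precision=3,suppress=True)
s=status.sense();M=R.from_rotvec(s["tool_rot"]).as_matrix()
print(s["clock"],s["position"],"F",s["ft_force"],"T",s["wrist_torque"],"open",round(s["opening"],3),"yaw",round(np.degrees(np.arctan2(M[1,0],M[0,0])),2),"tau6",s["joint_efforts"][5])
E
python3 st.py
```

```text
22.6 [ 0.585 -0.032  0.218] F [-2.655 -4.316  0.583] T [-0.964  0.542 -0.082] open 0.153 yaw 68.87 tau6 -0.1031401427462697
```

Emit:
play_rows(jaw=[1, 1, 1, 1, 1, 1, 1, 1, 1], linear=[[-0.0015, 0, 0], [-0.0015, 0, 0], [-0.0015, 0, 0], [-0.0015, 0, 0], [-0.0015, 0, 0], [-0.0015, 0, 0], [-0.0015, 0, 0], [-0.0015, 0, 0], [-0.0015, 0, 0]], twist=[[0, 1, 0], [0, 3, 0], [0, 6, 0], [0, 10, 0], [0, 14, 0], [0, 18, 0], [0, 22, 0], [0, 25, 0], [0, 25, 0]])

```text
clock: 23.5
position: [0.5853, -0.0323, 0.2177]
tool_rot: [-1.487, -0.599, 0.599]
ft_force: [-1.8, -2.4, 0.4]
opening: 0.147
```

```bash
python3 st.py
```

```text
23.5 [ 0.585 -0.032  0.218] F [-1.762 -2.402  0.441] T [-0.578  0.388 -0.16 ] open 0.147 yaw 43.91 tau6 0.098071179818362
```

Emit:
play_rows(jaw=[1, 1, 1, 1], linear=[[0, 0, 0], [0, 0, 0], [0, 0, 0], [0, 0, 0]], twist=[[0, 2, 0], [0, 4, 0], [0, 6, 0], [0, 6, 0]])

```text
clock: 23.9
position: [0.5853, -0.0323, 0.2177]
tool_rot: [-1.508, -0.519, 0.519]
ft_force: [-1.9, -2.9, -0.8]
opening: 0.151
```

```bash
python3 st.py
```

```text
23.9 [ 0.585 -0.032  0.218] F [-1.913 -2.892 -0.823] T [-0.669  0.353 -0.063] open 0.151 yaw 37.97 tau6 0.09126157499849796
```

Emit:
play_rows(jaw=[1, 1, 1, 1], linear=[[0, 0, 0], [0, 0, 0], [0, 0, 0], [0, 0, 0]], twist=[[0, 2, 0], [0, 4, 0], [0, 5, 0], [0, 5, 0]])

```text
clock: 24.3
position: [0.5853, -0.0323, 0.2177]
tool_rot: [-1.524, -0.451, 0.451]
ft_force: [-2.3, -2.6, 0.2]
opening: 0.148
```

```bash
python3 st.py
```

```text
24.3 [ 0.585 -0.032  0.218] F [-2.348 -2.596  0.184] T [-0.735  0.407  0.034] open 0.148 yaw 32.97 tau6 0.0801350874826312
```

Emit:
play_rows(jaw=[1, 1, 1], linear=[[0, 0, 0], [0, 0, 0], [0, 0, 0]], twist=[[0, 1.5, 0], [0, 3.5, 0], [0, 5, 0]])

```text
clock: 24.6
position: [0.5853, -0.0323, 0.2177]
tool_rot: [-1.537, -0.381, 0.381]
ft_force: [-2.7, -4.1, -0.1]
opening: 0.147
```

```bash
python3 st.py
```

```text
24.6 [ 0.585 -0.032  0.218] F [-2.657 -4.109 -0.12 ] T [-0.851  0.494  0.116] open 0.147 yaw 27.85 tau6 -0.05932112457230687
```

Emit:
play_rows(jaw=[1, 1], linear=[[0, 0, 0], [0, 0, 0]], twist=[[0, 0, 0], [0, 0, 0]])

```text
clock: 24.8
position: [0.5853, -0.0323, 0.2177]
tool_rot: [-1.537, -0.382, 0.382]
ft_force: [-1.7, -3.7, -0.9]
opening: 0.149
```

```bash
python3 st.py
python3 - <<'E'
from h import *
# noise: several readings across camera periods + handle/collar view
for i in range(6):
    snapshot("wrist"); s=status.sense(); print(np.round(s["wrist_torque"],3), np.round(s["joint_efforts"][5],3))
E
```

```text
24.8 [ 0.585 -0.032  0.218] F [-1.731 -3.739 -0.901] T [-0.892  0.562 -0.03 ] open 0.149 yaw 27.93 tau6 -0.03536591771990061
[-0.887  0.491 -0.056] -0.037
[-0.942  0.552 -0.055] -0.034
[-0.896  0.542  0.027] -0.029
[-0.931  0.528  0.044] -0.027
[-1.01   0.64  -0.018] -0.027
[-0.95   0.569  0.001] -0.028
```

Emit:
play_rows(jaw=[1, 1, 1], linear=[[0, 0, 0], [0, 0, 0], [0, 0, 0]], twist=[[0, 0.7, 0], [0, 1.5, 0], [0, 1.5, 0]])

```text
clock: 25.4
position: [0.5853, -0.0323, 0.2177]
tool_rot: [-1.541, -0.362, 0.362]
ft_force: [-1.9, -4.2, -0.4]
opening: 0.152
```

```bash
python3 st.py
```

```text
25.4 [ 0.585 -0.032  0.218] F [-1.923 -4.182 -0.379] T [-1.     0.601  0.097] open 0.152 yaw 26.44 tau6 0.07126083131879568
```

```bash
cat > av.py <<'E'
from h import *
np.set_printoptions(precision=3,suppress=True)
T=[];J=[];F=[]
for i in range(8):
    snapshot("scene"); s=status.sense(); T.append(s["wrist_torque"]);J.append(s["joint_efforts"][[5]][0]);F.append(s["ft_force"])
M=R.from_rotvec(s["tool_rot"]).as_matrix()
print(round(s["clock"],2),"T",np.mean(T,0),"sd",np.std(T,0)[2],"F",np.mean(F,0),"tau6",np.round(J,3),"yaw",round(np.degrees(np.arctan2(M[1,0],M[0,0])),2),"q6",s["qpos"][5])
E
python3 av.py
```

```text
25.8 T [-0.971  0.563  0.027] sd 0.012318395703539185 F [-2.548 -4.146  0.321] tau6 [0.029 0.022 0.022 0.022 0.022 0.022 0.022 0.022] yaw 26.44 q6 1.0544114349914944
```

Emit:
play_rows(jaw=[1, 1, 1, 1], linear=[[0, 0, 0], [0, 0, 0], [0, 0, 0], [0, 0, 0]], twist=[[0, 1, 0], [0, 2, 0], [0, 3, 0], [0, 4, 0]])

```text
clock: 26.2
position: [0.5853, -0.0323, 0.2177]
tool_rot: [-1.549, -0.307, 0.307]
ft_force: [-2.2, -4.5, 1.0]
opening: 0.147
```

```bash
python3 st.py; sed -i 's/range(8)/range(5)/' av.py; python3 av.py
```

```text
26.2 [ 0.585 -0.032  0.218] F [-2.159 -4.502  0.976] T [-1.006  0.526  0.129] open 0.147 yaw 22.42 tau6 -0.02232753555290401
26.45 T [-1.017  0.53   0.022] sd 0.029346212842740835 F [-2.896 -4.381  0.133] tau6 [0.117 0.072 0.021 0.012 0.011] yaw 22.44 q6 1.1242011247966825
```

Emit:
play_rows(jaw=[1, 1, 1, 1], linear=[[0, 0, 0], [0, 0, 0], [0, 0, 0], [0, 0, 0]], twist=[[0, 1.2, 0], [0, 2.4, 0], [0, 3.6, 0], [0, 4.8, 0]])

```text
clock: 26.85
position: [0.5853, -0.0324, 0.2177]
tool_rot: [-1.558, -0.241, 0.242]
ft_force: [-2.7, -4.5, -0.0]
opening: 0.149
```

```bash
cat >> st.py <<'E'
for i in range(3):
    snapshot("scene");s=status.sense();print(s["wrist_torque"][2],s["joint_efforts"][5])
E
python3 st.py
```

```text
26.85 [ 0.585 -0.032  0.218] F [-2.678 -4.509 -0.007] T [-1.017  0.562  0.189] open 0.149 yaw 17.61 tau6 -0.0009639618656365201
0.09875239086449022 0.17103142105042934
0.07203721022806384 0.12148378416895866
0.01200878024797044 0.0587938679382205
```

Emit:
play_rows(jaw=[1, 1, 1], linear=[[0, 0, 0], [0, 0, 0], [0, 0, 0]], twist=[[0, 1.2, 0], [0, 2.4, 0], [0, 3.6, 0]])

```text
clock: 27.3
position: [0.5853, -0.0324, 0.2178]
tool_rot: [-1.563, -0.192, 0.192]
ft_force: [-3.2, -4.5, 1.1]
opening: 0.151
```

```bash
python3 st.py
```

```text
27.3 [ 0.585 -0.032  0.218] F [-3.209 -4.478  1.147] T [-1.064  0.536  0.169] open 0.151 yaw 14.02 tau6 0.041986447758972645
0.13237664402937907 0.21374907810240984
0.10543629415789806 0.16406300012022257
0.09436833069076231 0.10133967502042651
```

Emit:
play_rows(jaw=[1, 1, 1], linear=[[0, 0, 0], [0, 0, 0], [0, 0, 0]], twist=[[0, 1.2, 0], [0, 2.4, 0], [0, 3.6, 0]])

```text
clock: 27.75
position: [0.5853, -0.0324, 0.2178]
tool_rot: [-1.567, -0.143, 0.143]
ft_force: [-2.4, -4.9, 0.3]
opening: 0.148
```

```bash
python3 st.py
```

```text
27.75 [ 0.585 -0.032  0.218] F [-2.374 -4.857  0.324] T [-1.052  0.607  0.245] open 0.148 yaw 10.43 tau6 0.0849895435385406
0.1833201966971682 0.2566605806350708
0.19757846362842188 0.20687781739979982
0.11151603336630414 0.14414505567401648
```

Torque still rising (tau6 peak 0.257). Another small step.

Emit:
play_rows(jaw=[1, 1, 1], linear=[[0, 0, 0], [0, 0, 0], [0, 0, 0]], twist=[[0, 1.2, 0], [0, 2.4, 0], [0, 3.6, 0]])

```text
clock: 28.2
position: [0.5853, -0.0324, 0.2178]
tool_rot: [-1.57, -0.093, 0.094]
ft_force: [-2.8, -4.8, 0.6]
opening: 0.148
```

```bash
python3 st.py
```

```text
28.2 [ 0.585 -0.032  0.218] F [-2.805 -4.756  0.649] T [-1.075  0.651  0.222] open 0.148 yaw 6.83 tau6 0.09937558555975556
0.22176519233790343 0.2790259011089802
0.17534217631919333 0.23021911270916462
0.14621124144554745 0.1722551230341196
```

Emit:
play_rows(jaw=[1, 1, 1], linear=[[0, 0, 0], [0, 0, 0], [0, 0, 0]], twist=[[0, 1, 0], [0, 2, 0], [0, 3, 0]])

```text
clock: 28.65
position: [0.5852, -0.0325, 0.2178]
tool_rot: [-1.571, -0.052, 0.052]
ft_force: [-3.4, -5.0, 0.2]
opening: 0.15
```

```bash
python3 st.py
```

```text
28.65 [ 0.585 -0.032  0.218] F [-3.383 -4.969  0.191] T [-1.095  0.693  0.064] open 0.15 yaw 3.81 tau6 -0.04135503899306059
0.06749737180610539 0.12184160761535168
0.03502155836698176 0.10846155462786555
0.0395765001409259 0.06313140504062176
```

Emit:
play_rows(jaw=[1, 1, 1], linear=[[0, 0, 0], [0, 0, 0], [0, 0, 0]], twist=[[0, 0.8, 0], [0, 1.6, 0], [0, 2.4, 0]])

```text
clock: 29.1
position: [0.5851, -0.0325, 0.2178]
tool_rot: [-1.572, -0.019, 0.02]
ft_force: [-3.0, -5.4, 0.5]
opening: 0.148
```

```bash
python3 st.py
```

```text
29.1 [ 0.585 -0.032  0.218] F [-2.961 -5.431  0.535] T [-1.123  0.647  0.261] open 0.148 yaw 1.44 tau6 0.16765232663601637
0.2179763075308374 0.26880559511482716
0.17058709356922586 0.22778970189392567
0.19212828216682823 0.18580032046884298
```

Emit:
play_rows(jaw=[0.8, 0.7, 0.6, 0.6, 0.6, 0.6, 0.6, 0.6, 0.6, 0.6, 0.6, 0.6], linear=[[0, 0, 0], [0, 0, 0], [0, 0, 0], [0, -0.01, 0], [0, -0.03, 0], [0, -0.06, 0], [0, -0.09, 0], [0, -0.12, 0], [0, -0.13, 0], [0, -0.13, 0], [0, -0.13, 0], [0, -0.13, 0]], twist=[[0, 0, 0], [0, 0, 0], [0, 0, 0], [0, 0, 0], [0, 0, 0], [0, 0, 0], [0, 0, 0], [0, 0, 0], [0, 0, 0], [0, 0, 0], [0, 0, 0], [0, 0, 0]])

```text
clock: 30.45
position: [0.585, -0.0319, 0.3466]
tool_rot: [-1.57, -0.018, 0.021]
ft_force: [-0.5, 0.3, -0.4]
opening: 0.401
```

Run:
```python
from h import *
np.set_printoptions(precision=4,suppress=True)
s=status.sense();print(s["clock"],s["position"],s["ft_force"],s["opening"])
C=get_calibration("wrist")
for n in ("scene","wrist","top"):
    cv2.imwrite(f"pics/{n}9.png",snapshot(n)[:,:,::-1])
    print(n,[(q,[(np.round(d["point"],3).tolist(),round(d["confidence"],2)) for d in finder.boxes_of(n,q)[:1]]) for q in ("bridge_knob","t_handle","gauze_pack","tape_roll","vial")])
sc=cv2.imread("pics/scene9.png");s7=cv2.imread("pics/scene7.png")
# bridge still: compare scene7 (bridge closed) and now around knob and bar end/catch
kx=proj("scene",[.5253,-.0462,.217]).astype(int)
a=cv2.cvtColor(s7,6)[kx[1]-20:kx[1]+20,kx[0]-20:kx[0]+20].astype(np.float32);b=cv2.cvtColor(sc,6)[kx[1]-20:kx[1]+20,kx[0]-20:kx[0]+20].astype(np.float32)
print("shift px",cv2.phaseCorrelate(a,b))
print("lid",fit(sc,lambda p:proj("scene",p),.078,.128,[.5855,-.031],False))
```

```text
30.45 [ 0.585  -0.0319  0.3466] [-0.4532  0.298  -0.443 ] 0.4009388262915112
scene [('bridge_knob', [([0.578, -0.048, 0.211], 0.89)]), ('t_handle', [([0.58, -0.047, 0.228], 0.74)]), ('gauze_pack', []), ('tape_roll', [([0.644, 0.251, 0.022], 0.82)]), ('vial', [([0.396, 0.269, 0.043], 0.58)])]
wrist [('bridge_knob', [([0.582, -0.031, 0.23], 0.64)]), ('t_handle', [([0.584, -0.029, 0.234], 0.72)]), ('gauze_pack', [([0.676, 0.15, 0.014], 0.68)]), ('tape_roll', []), ('vial', [])]
top [('bridge_knob', [([0.58, -0.031, 0.216], 0.83)]), ('t_handle', [([0.577, -0.032, 0.233], 0.9)]), ('gauze_pack', [([0.678, 0.157, 0.014], 0.73)]), ('tape_roll', [([0.646, 0.266, 0.024], 0.92)]), ('vial', [])]
shift px ((-0.05215152172566562, 0.049934614285515266), 0.8638221675157547)
lid (array([ 0.5841, -0.0273]), np.float64(0.002331516890440317), 93, np.float64(0.001447350135725888))
```

```bash
python3 -c "
from plant import ticket; print(ticket.job_done())"
```

```text
the job is handed in; nothing more can be done
None
```

I seated the lid, closed the bridge against its stop, tightened the T-handle to the click and handed the job in at about 30.6 s. There is no verdict back. Two end conditions were not measured: the break-over angle and the pad force.

- **Lid:** it entered the mouth without contact force and went down about as far as expected. I let it go and backed out. I stopped its last check, a rim fit in the scene camera, as unreliable. That fit was poor because the closed bridge covers part of the lid, and it read about 4 mm off in y. The earlier fits after release agreed to about 3 mm.
- **Bridge:** I pushed it until the knob stopped moving, at about 15 N. The knob had not shifted (0.05 px) between then and the final picture.
- **T-handle:** the first grip closed above the wing, because the fingertips sit higher than the tool point reported. I lowered the gripper about 20 mm and gripped again.
- **Click:** while turning clockwise, the joint-6 torque climbed in small steps to about 0.28 N m. It then dropped to about 0.12 N m at roughly 65° of turn, which I took as the click.
- **After the click:** I turned 2.4° more to make sure it had broken over. The torque rose again to about 0.27 N m, so the handle was probably at its break-over stop. I stopped there and let go. The nut may have been nudged slightly, and I have no reading of the pad force to rule that out.
- **Bystanders:** the gauze, tape and vial were found within a few mm of where they started. The vial was seen only in the scene camera. The gripper was clear above everything with almost no force on it.

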